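Put the wad punches back in their bored blocks

TASK

The four steel wad punches stand in the light wooden bench tray in the order they were last used. Move each one over to the dark storage rack, into the block whose bore was drilled for its size (smallest punch in the smallest bore, and so on up to the largest), standing upright and fully down on its cutting edge. The edges are ground sharp: lower each punch in and do not let it drop or topple, and leave the glue tin and the jar between the racks where they stand.

Things in the scene. Friction and masses are not known exactly. Their poses are not given: they have to be found in the camera images.
- punch_a: smallest of four bright steel wad punches, upright in a cell of the light wooden tray. Cutter 18 mm wide, 38 mm tall; straight stem 12 mm thick from 45 mm above the cutting edge to the top; 104 mm tall in all, about 90 g. Origin: centre of the cutting edge (lower end), z up the stem. Tray: 276 x 78 mm, 32 mm tall, four equal cells in a row, floor 10 mm above the bench
- block_a: light wooden block with the smallest bore, for the 18 mm punch: 64 x 64 x 42 mm, round blind hole in its top 26 mm wide, 34 mm deep, chamfered mouth. Origin: centre of its underside, 8 mm above the bench; bore floor is 8 mm above the origin; z up, x and y along its sides. The four blocks sit fixed in a dark carrier, the storage rack, in a row along y, 65 mm apart
- punch_b: second smallest of four bright steel wad punches, upright in a cell of the light wooden tray. Cutter 27 mm wide, 38 mm tall; straight stem 14 mm thick from 45 mm above the cutting edge to the top; 108 mm tall in all, about 160 g. Origin: centre of the cutting edge (lower end), z up the stem. Tray cells are 61 to 63 x 66 mm, at 65 mm pitch
- block_b: light wooden block with the second smallest bore, for the 27 mm punch: 64 x 64 x 42 mm, round blind hole in its top 35 mm wide, 34 mm deep, chamfered mouth. Origin: centre of its underside, 8 mm above the bench; bore floor is 8 mm above the origin; z up, x and y along its sides. The dark carrier is 276 x 80 mm, its end cheeks 58 mm high
- punch_c: second largest of four bright steel wad punches, upright in a cell of the light wooden tray. Cutter 36 mm wide, 38 mm tall; straight stem 16 mm thick from 45 mm above the cutting edge to the top; 112 mm tall in all, about 260 g. Origin: centre of the cutting edge (lower end), z up the stem. Which punch stands in which tray cell changes
- block_c: light wooden block with the second largest bore, for the 36 mm punch: 64 x 64 x 42 mm, round blind hole in its top 44 mm wide, 34 mm deep, chamfered mouth. Origin: centre of its underside, 8 mm above the bench; bore floor is 8 mm above the origin; z up, x and y along its sides. Which block is where in the row changes
- punch_d: largest of four bright steel wad punches, upright in a cell of the light wooden tray. Cutter 45 mm wide, 38 mm tall; straight stem 18 mm thick from 45 mm above the cutting edge to the top; 116 mm tall in all, about 400 g. Origin: centre of the cutting edge (lower end), z up the stem. Tray and dark rack may swap sides of the bench
- block_d: light wooden block with the largest bore, for the 45 mm punch: 64 x 64 x 42 mm, round blind hole in its top 53 mm wide, 34 mm deep, chamfered mouth. Origin: centre of its underside, 8 mm above the bench; bore floor is 8 mm above the origin; z up, x and y along its sides. Which block is where in the row changes
- tin: round glue tin, 64 mm in diameter and 96 mm tall with its black cap, yellow band, loose, standing between the tray and the carrier. Origin: centre of its underside. Must be left where it is
- jar: small amber glass jar with a black lid, 50 mm in diameter and 62 mm tall, loose, standing between the tray and the carrier, farther from the robot than the tin. Origin: centre of its underside. Must be left where it is

How it is judged:
At the end, for the whole second after the job is handed in: Every punch stands in the bore of its own size: its centre within 8 mm of the block's centre, its cutting edge on the floor of the bore (within 4 mm), leaning less than 0.12 rad, at rest and released (horizontal distance between punch_a and block_a below 0.008 m and z of punch_a in the frame of block_a between 0.004 and 0.012 m and angle between each of punch_a, punch_b, punch_c, punch_d's own z axis and vertical below 0.12 rad and linear speed of each of punch_a, punch_b, punch_c, punch_d below 0.02 m/s and angular speed of each of punch_a, punch_b, punch_c, punch_d below 0.2 rad/s and horizontal distance between punch_b and block_b below 0.008 m and z of punch_b in the frame of block_b between 0.004 and 0.012 m and horizontal distance between punch_c and block_c below 0.008 m and z of punch_c in the frame of block_c between 0.004 and 0.012 m and horizontal distance between punch_d and block_d below 0.008 m and z of punch_d in the frame of block_d between 0.004 and 0.012 m); the robot touches nothing.
It fails at once if a punch is dropped (falls free of the fingers faster than 0.5 m/s, about 13 mm of fall) ((contact force between the fingers and punch_a below 0.02 N and linear speed of punch_a above 0.5 m/s) or (contact force between the fingers and punch_b below 0.02 N and linear speed of punch_b above 0.5 m/s) or (contact force between the fingers and punch_c below 0.02 N and linear speed of punch_c above 0.5 m/s) or (contact force between the fingers and punch_d below 0.02 N and linear speed of punch_d above 0.5 m/s)).
It fails at once if a punch topples (leans more than 0.8 rad) (angle between any of punch_a, punch_b, punch_c, punch_d's own z axis and vertical above 0.8 rad).
It fails at once if the tin or the jar is moved more than 20 mm or knocked over ((distance of tin from where it was at the start of the episode above 0.02 m or angle between tin's own z axis and vertical above 0.3 rad) or (distance of jar from where it was at the start of the episode above 0.02 m or angle between jar's own z axis and vertical above 0.3 rad)).
It also fails if it takes over 112 s, if anything falls off the work surface, if the arm or the gripper's body presses on something with over 40 N, if the wrist force passes 120 N, or if a joint passes its speed limit or range.

ROBOT

A 6-joint arm with a two-finger parallel gripper is mounted at the origin on the work surface. World frame = base frame: x ahead of the robot, y to its left, z up, the work surface at z = 0. Lengths are in m, angles in rad, forces in N, time in s.
With the tool pointing down it reaches from about 0.425 to 0.95 m from the base axis. Payload 3.5 kg.
Tool frame: the origin (TCP) lies midway between the tips of the shut fingers; the grasp point (between the pads) lies 19 mm behind it; z points along the fingers, y is the line along which they close (so a half turn about z gives the same grasp; the last joint's range is limited). The gripper opens to 85 mm and grips with 20 to 120 N. Pads are 22 mm wide; open, the fingers measure 114 mm over their backs; the gripper's body (76 mm by 85 mm) begins 54 mm behind the grasp point. The pads swing forward as they close: fully open they stand 13 mm farther back than shut.
Start: joints at [1.139, 0.286, 1.577, -0, 1.279, -0.15], TCP at [0.188, 0.648, 0.201] pointing down, gripper open.
Joint ranges: [-2.77, 2.77], [-0.9, 2.22], [0.21, 2.48], [-1.53, 4.67], [0.24, 2.81], [-2.84, 2.84]. Speed limits (rad/s): [2.79, 2.79, 3.14, 3.14, 3.14, 3.14].

INTERFACE

Orientations are given as a rotation vector (axis times angle).
In Python, from cell import robot gives the robot as it stands. The module is installed in compiled form; this text tells all that it offers.
- The arm moves only by the tool apply_moves, never from a script. Its argument "rows" is a list of rows, each a list of 7 numbers: the opening, from 0 (shut) to 1 (fully open), then the shift along the tool's x, y, z scaled (see below), then the turn, a rotation vector about the tool's x, y, z scaled (see below). In form: [[fingers, dx, dy, dz, rx, ry, rz], ...]. A call has exactly 5 rows; each row is the pose to reach, as a shift and turn from the pose commanded when the call began, along the tool's axes at that moment; what a row does not reach only later rows make up. The controller multiplies each number of a shift by 12 cm and each number of a turn by 60 degrees. A row lasts 1/10 s, in which the tool goes at most 50 mm and 8.59 degrees, less where a joint would pass 70% of its speed; a pose out of reach is approached as far as the arm can. A call with a number of a shift or a turn outside -1 to 1 is refused whole. A call with a gripper value outside its range is refused whole. The fingers move at their own pace and stop on an object; "grip_force" is the grip in N (left out, the last holds). Time passes only in rows, so rows that repeat a pose let the fingers close, or fill a call up. It gives the time, the measured TCP pose, the force, the opening and the grip force at its end, in the units of the state.
- robot.read_state(): the state, without advancing time (a new reading comes with each control period).
- robot.grab_frame(name): name is "scene" or "top" or "wrist"; returns (picture, depth): 420x560x3 uint8, red, green, blue; 420x560 float32, m along the optical axis (not along the pixel's ray), 0 where there is no reading.
- robot.camera_model(name): a dict with "fov_y" (degrees; the focal length in pixels is half the picture's height over the tangent of half this angle, whatever the lens; pixels are square), "cx", "cy" (the principal point, pixels), "k1" (the pictures are not rectified: a ray, as slopes to the right and down, at radius r is drawn at 1 + k1 r^2 times it, then the intrinsics apply), "world_from_camera" (4x4, takes a point from camera to world coordinates); the wrist camera has in their place "tool_from_camera" (4x4, takes a point from camera to tool coordinates, whose origin is the TCP and whose axes are the flange's). Camera axes: x right, y up, looking along -z (the intrinsics and any distortion apply to the point x, -y, -z); pixel columns grow to the right and rows downward; lengths in m; the calibration is good to about 2 mm. A picture is of the moment at which its call begins: read the wrist's pose just before it. camera_model takes no time and is no camera call.
- robot.job_done(): hands the job in; it is judged then, once.
The state is a dict: "t": time; "joints": joint angles; "joint_velocities": joint speeds; "joint_efforts": joint torques, N m; "ee_pos": TCP position; "orientation": TCP orientation; "contact_force": force on the tool from outside, world axes, zero at the start; "ft_torque": the same for the moment, N m; "grip_width": finger opening in m; "gripper_force": force on a finger pad.
Only numpy, scipy, OpenCV 4.12 (cv2) and the standard library are available. Lean on these libraries where they do the work, as an engineer would, in place of code of your own. Each camera call takes 0.05 s, during which the arm holds its last target. There are 200 camera calls.

## Working session

There is one attempt and no reset: what is moved stays moved. The work goes in short steps, Python scripts to look and compute and a tool call to move; the robot and the scene stay as the last step left them, time stands still between calls to the robot, and variables do not carry over. Pictures are saved under pics/ and viewed, at most 14 in all, crops included, and the job is handed in when it is done.

Besides the shell and the picture viewer there is one more tool, called after "Call:" by a JSON object that holds its "api" and its "payload". apply_moves: Moves the arm, as the interface text tells. Shifts and turns lie within -1 to 1; 1 stands for 12 cm of shift or 60 degrees of turn. Its arguments: {"type":"object","properties":{"rows":{"type":"array"},"grip_force":{"type":"number"}},"required":["rows"]}

```bash
mkdir -p pics
cat > h.py <<'E'
import numpy as np, cv2
from cell import robot
from scipy.spatial.transform import Rotation as R
def model(name):
    m=robot.camera_model(name); return m
def cloud(name):
    s=robot.read_state(); im,d=robot.grab_frame(name); m=robot.camera_model(name)
    h,w=d.shape; f=h/2/np.tan(np.radians(m['fov_y'])/2)
    K=np.array([[f,0,m['cx']],[0,f,m['cy']],[0,0,1.]])
    v,u=np.mgrid[:h,:w]
    p=cv2.undistortPoints(np.stack([u,v],-1).reshape(-1,1,2).astype(np.float64),K,np.array([m['k1'],0,0,0.])).reshape(h,w,2)
    P=np.stack([p[...,0]*d,-p[...,1]*d,-d,np.ones_like(d)],-1)
    if name=='wrist':
        T=np.eye(4);T[:3,:3]=R.from_rotvec(s['orientation']).as_matrix();T[:3,3]=s['ee_pos'];T=T@m['tool_from_camera']
    else: T=m['world_from_camera']
    W=(P@np.array(T).T)[...,:3]; W[d==0]=np.nan
    return im,d,W
E
python3 - <<'E'
from h import *
print(robot.read_state())
for n in ('top','scene'):
    im,d,W=cloud(n); np.savez(n+'.npz',im=im,d=d,W=W); cv2.imwrite(f'pics/{n}0.png',im[...,::-1])
    print(n,{k:v for k,v in model(n).items()})
E
```

```text
{'t': 0.0, 'joints': array([ 1.13896357e+00,  2.87207144e-01,  1.57820633e+00, -3.27598262e-05,
        1.27859941e+00, -1.50006465e-01]), 'joint_velocities': array([ 1.07172742e-03,  4.98381673e-04, -2.85310849e-04,  7.64877322e-04,
       -1.86433997e-03,  5.09268699e-05]), 'joint_efforts': array([-2.96449443e-04, -4.05979085e+01, -2.92627054e+01, -1.43333982e-04,
        5.68538773e-03, -5.72902962e-06]), 'ee_pos': array([0.1873943 , 0.64769283, 0.19990374]), 'orientation': array([-0.4411198, -3.1097961,  0.0036553]), 'contact_force': array([ 0.0026188 , -0.7931129 , -0.27921821]), 'ft_torque': array([ 0.00172474,  0.00463718, -0.00948141]), 'gripper_force': 0.0, 'grip_width': 0.08546772037539212}
top {'fov_y': 53.325059139442594, 'cx': 277.351497452843, 'cy': 212.01630743690524, 'k1': -0.11425164633283567, 'world_from_camera': array([[ 0.00217833,  0.99020021, -0.13963813,  0.44837205],
       [-0.99999342,  0.00175196, -0.00317622,  0.00198283],
       [-0.00290046,  0.13964413,  0.99019751,  0.86537001],
       [ 0.        ,  0.        ,  0.        ,  1.        ]])}
scene {'fov_y': 55.54476842239355, 'cx': 274.4248977708337, 'cy': 209.57516474266055, 'k1': -0.016203223642755286, 'world_from_camera': array([[-0.29261265, -0.5421019 ,  0.78772036,  1.2393118 ],
       [ 0.95617401, -0.17487456,  0.23484068,  0.18978359],
       [ 0.01044468,  0.82191509,  0.56951425,  0.50328203],
       [ 0.        ,  0.        ,  0.        ,  1.        ]])}
```

View pics/top0.png

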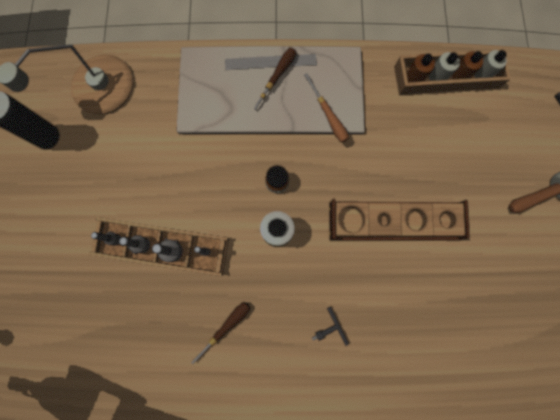

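View pics/scene0.png

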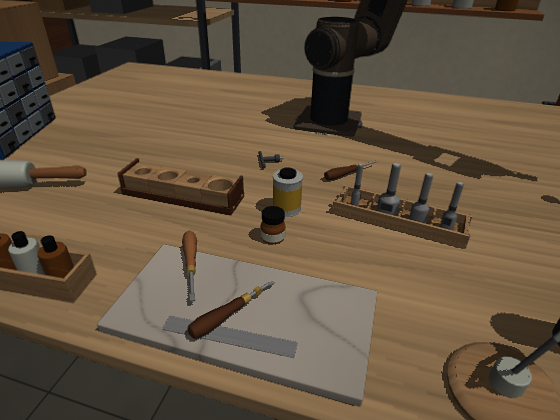

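The top view shows the tray at about (162,247), tilted, and the rack at (400,220). The bores look like d, a, c, b from left to right. The tin is at (277,228) and the jar at (277,178). I'll measure these next.

Run:
```python
from h import *
from scipy import ndimage as nd
for n in ('top','scene'):
    z=np.load(n+'.npz'); W=z['W']; x,y,Z=W[...,0],W[...,1],W[...,2]
    print(n)
    roi=(x>.25)&(x<.75)&(abs(y)<.45)
    l,k=nd.label(roi&(Z>.075)&(Z<.15))
    for i in range(1,k+1):
        m=l==i
        if m.sum()<6: continue
        q=W[m]; t=q[q[:,2]>q[:,2].max()-.006]
        print(' tall',m.sum(),'mean',q.mean(0).round(4),'top',t.mean(0).round(4),len(t),'zmax',q[:,2].max().round(3))
    # cutters / shoulders
    l,k=nd.label(roi&(y>.05)&(Z>.038)&(Z<.058))
    for i in range(1,k+1):
        m=l==i
        if m.sum()<6: continue
        q=W[m]; print(' cut',m.sum(),q.mean(0).round(4),np.ptp(q,axis=0).round(4))
    # rack block tops
    m=roi&(y<-.07)&(y>-.45)&(x>.3)&(x<.6)&(Z>.043)&(Z<.054)
    q=W[m][:,:2].astype(np.float32); print(' blk',len(q),cv2.minAreaRect(q), 'zmed',np.median(Z[m]))
    m=roi&(y<-.05)&(y>-.45)&(x>.3)&(x<.6)&(Z>.03)&(Z<.075)
    q=W[m][:,:2].astype(np.float32); print(' rackall',cv2.minAreaRect(q),np.nanmax(Z[m]))
    m=roi&(y>.08)&(x>.3)&(x<.6)&(Z>.022)&(Z<.037)
    q=W[m][:,:2].astype(np.float32); print(' tray',cv2.minAreaRect(q))
    for c in cv2.split(z['im'])[:1]: pass
im=np.load('top.npz')['im'][...,::-1]
a=cv2.resize(im[205:285,85:240],None,fx=5,fy=5,interpolation=cv2.INTER_CUBIC)
b=cv2.resize(im[190:250,320:475],None,fx=5,fy=5,interpolation=cv2.INTER_CUBIC)[:195]
b=cv2.resize(im[198:243,320:475],None,fx=5,fy=4.4,interpolation=cv2.INTER_CUBIC)
o=cv2.convertScaleAbs(np.vstack([a,b])[:600],alpha=1.8); cv2.imwrite('pics/crop.png',o)
```

```text
top
 tall 870 mean [0.5281 0.0054 0.0887] top [0.5277 0.0054 0.0956] 269 zmax 0.099
 tall 107 mean [0.51   0.3379 0.1049] top [0.5105 0.3405 0.1176] 44 zmax 0.121
 tall 126 mean [0.4996 0.28   0.1081] top [0.5001 0.2827 0.1221] 47 zmax 0.126
 tall 150 mean [0.4866 0.2164 0.1133] top [0.487  0.2191 0.1262] 73 zmax 0.129
 tall 55 mean [0.4868 0.1477 0.106 ] top [0.4872 0.1493 0.114 ] 28 zmax 0.117
 cut 114 [0.5106 0.3355 0.0469] [0.0286 0.0217 0.0186]
 cut 187 [0.4987 0.2787 0.0484] [0.0364 0.0358 0.0191]
 cut 309 [0.4873 0.2137 0.0487] [0.0455 0.0439 0.0181]
 cut 33 [0.4852 0.1459 0.0455] [0.0158 0.0162 0.019 ]
 blk 2955 ((0.5506408214569092, -0.2396867275238037), (0.2746155261993408, 0.07933015376329422), 89.54362487792969) zmed 0.049320187200703636
 rackall ((0.5504940748214722, -0.240183025598526), (0.27583909034729004, 0.07933269441127777), 89.60498046875) 0.061300230639536823
 tray ((0.47496676445007324, 0.21377035975456238), (0.36096540093421936, 0.1903059184551239), 55.05366897583008)
scene
 tall 219 mean [0.4932 0.2201 0.103 ] top [0.4902 0.2204 0.1239] 38 zmax 0.127
 tall 99 
[... 217 characters left out ...]
zmax 0.122
 tall 165 mean [0.5156 0.3398 0.0983] top [0.5138 0.3402 0.1156] 32 zmax 0.118
 cut 62 [0.4916 0.1497 0.0467] [0.0115 0.0178 0.0194]
 cut 234 [0.4989 0.2199 0.047 ] [0.0351 0.044  0.0199]
 cut 178 [0.5093 0.284  0.0467] [0.0311 0.037  0.0199]
 cut 127 [0.5186 0.3394 0.0462] [0.0239 0.0263 0.0196]
 blk 1551 ((0.5541681051254272, -0.23906198143959045), (0.27601271867752075, 0.0776137113571167), 89.19660186767578) zmed 0.04818836845260083
 rackall ((0.552579402923584, -0.23997150361537933), (0.07847478240728378, 0.2784419357776642), 0.06475817412137985) 0.05775471615238448
 tray ((0.47940710186958313, 0.21563734114170074), (0.3568929135799408, 0.17664912343025208), 59.48854064941406)
```

View pics/crop.png

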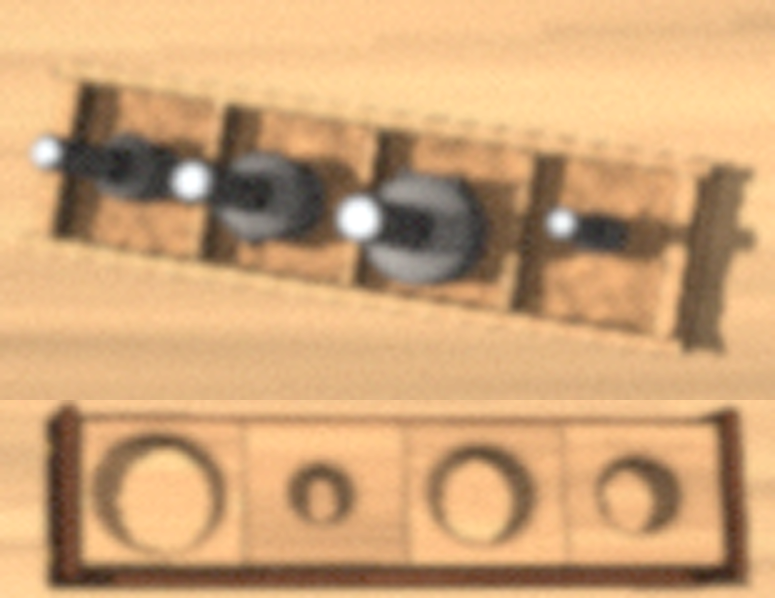

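Tray order by stem and top height is b (0.51,0.34), c (0.50,0.283), d (0.488,0.22), a (0.488,0.15). The rack bores run d, a, c, b at y ≈ -0.1425, -0.2075, -0.2725, -0.3375, with x ≈ 0.551. I'll turn the tool so the fingers close along world x, moving toward the tray as I go.

Call:
{"api": "apply_moves", "payload": {"rows": [[1, -0.17, -0.12, -0.05, 0, 0, 0.123], [1, -0.35, -0.25, -0.1, 0, 0, 0.246], [1, -0.52, -0.37, -0.15, 0, 0, 0.37], [1, -0.7, -0.5, -0.2, 0, 0, 0.493], [1, -0.87, -0.62, -0.25, 0, 0, 0.616]], "grip_force": 60}}

```text
t: 0.6
ee_pos: [0.2676, 0.5467, 0.2308]
orientation: [-1.412, -2.806, 0.002]
contact_force: [0.3, -0.8, 0.1]
grip_width: 0.0855
gripper_force: 0.0
```

Call:
{"api": "apply_moves", "payload": {"rows": [[1, -0.2, 0.02, 0, 0, 0, 0.123], [1, -0.4, 0.03, 0, 0, 0, 0.246], [1, -0.6, 0.05, 0, 0, 0, 0.37], [1, -0.8, 0.06, 0, 0, 0, 0.493], [1, -1, 0.08, 0, 0, 0, 0.616]]}}

```text
t: 1.1
ee_pos: [0.3472, 0.4566, 0.2307]
orientation: [-2.228, -2.214, 0.002]
contact_force: [0.1, 0.0, 0.4]
grip_width: 0.0857
gripper_force: 0.0
```

Call:
{"api": "apply_moves", "payload": {"rows": [[1, -0.2, 0.17, 0, 0, 0, 0], [1, -0.4, 0.33, 0, 0, 0, 0], [1, -0.6, 0.5, 0, 0, 0, 0], [1, -0.8, 0.67, 0, 0, 0, 0], [1, -1, 0.83, 0, 0, 0, 0]]}}

```text
t: 1.6
ee_pos: [0.4469, 0.3363, 0.2307]
orientation: [-2.223, -2.22, 0.001]
contact_force: [0.2, 0.9, 0.4]
grip_width: 0.0851
gripper_force: 0.0
```

Call:
{"api": "apply_moves", "payload": {"rows": [[1, -0.2, 0.0, -0.1, 0, 0, 0], [1, -0.4, 0.0, -0.2, 0, 0, 0], [1, -0.6, 0.0, -0.3, 0, 0, 0], [1, -0.8, 0.0, -0.4, 0, 0, 0], [1, -1, 0, -0.5, 0, 0, 0]]}}

```text
t: 2.1
ee_pos: [0.4459, 0.2165, 0.2912]
orientation: [-2.222, -2.22, 0.001]
contact_force: [-0.1, -0.3, 0.6]
grip_width: 0.0857
gripper_force: 0.0
```

```bash
cat > tall.py <<'E'
from h import *
from scipy import ndimage as nd
import sys
im,d,W=cloud('wrist'); np.savez('w.npz',im=im,d=d,W=W); cv2.imwrite(f'pics/{sys.argv[1]}.png',im[...,::-1])
s=robot.read_state(); print(s['ee_pos'].round(4),s['orientation'].round(3))
x,y,Z=W[...,0],W[...,1],W[...,2]
print('range x',np.nanmin(x),np.nanmax(x),'y',np.nanmin(y),np.nanmax(y))
l,k=nd.label((Z>.075)&(Z<.14))
for i in range(1,k+1):
    m=l==i
    if m.sum()<30: continue
    q=W[m]; t=q[q[:,2]>q[:,2].max()-.006]
    print(' tall',m.sum(),'top bbox mid',((t.max(0)+t.min(0))/2).round(4),'size',np.ptp(t,axis=0).round(4),len(t))
E
python3 tall.py w1
```

```text
[0.4471 0.2142 0.2938] [2.222e+00 2.216e+00 1.000e-03]
range x -0.09873258768440801 1.8168647807873535 y -0.8820572877745578 0.4471422328597221
 tall 225 top bbox mid [0.5115 0.3413 0.1187] size [0.0129 0.0129 0.006 ] 119
 tall 222 top bbox mid [0.5011 0.284  0.1213] size [0.0158 0.014  0.0059] 163
 tall 281 top bbox mid [0.488  0.2207 0.1252] size [0.0164 0.0171 0.0059] 177
 tall 145 top bbox mid [0.4873 0.1506 0.1128] size [0.0115 0.0103 0.0059] 65
 tall 1658 top bbox mid [ 0.0566 -0.0131  0.1259] size [0.0108 0.0391 0.006 ] 68
 tall 1354 top bbox mid [0.5291 0.0066 0.0951] size [0.035  0.037  0.0058] 431
```

View pics/w1.png

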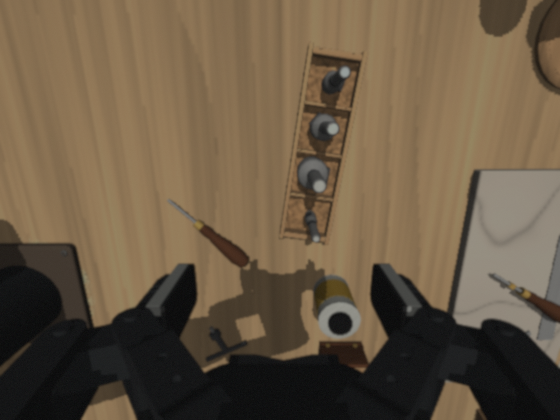

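Wrist depth agrees with the top and scene cameras to within 1–2 mm. I'm moving above punch_a.

Call:
{"api": "apply_moves", "payload": {"rows": [[1, -0.13, 0.08, 0.2, 0, 0, 0], [1, -0.26, 0.17, 0.4, 0, 0, 0], [1, -0.4, 0.25, 0.6, 0, 0, 0], [1, -0.53, 0.335, 0.8, 0, 0, 0], [1, -0.53, 0.335, 0.8, 0, 0, 0]]}}

```text
t: 2.65
ee_pos: [0.4844, 0.1524, 0.1906]
orientation: [-2.222, -2.214, 0.011]
contact_force: [0.6, -0.1, -0.6]
grip_width: 0.0855
gripper_force: 0.0
```

```bash
python3 tall.py w2
```

```text
[0.4851 0.1534 0.1929] [-2.222 -2.216  0.006]
range x 0.04988688609865116 0.8685266338973339 y -0.23368447999448844 0.3495937562862415
 tall 639 top bbox mid [0.5012 0.2838 0.1214] size [0.0154 0.0153 0.0059] 410
 tall 420 top bbox mid [0.4884 0.2202 0.1254] size [0.0172 0.0166 0.0059] 416
 tall 251 top bbox mid [0.4876 0.1495 0.113 ] size [0.0107 0.0113 0.0059] 132
 tall 2403 top bbox mid [0.5296 0.0066 0.0949] size [0.0347 0.0363 0.0059] 779
```

Call:
{"api": "apply_moves", "payload": {"rows": [[1, -0.03, 0.02, 0.2, 0, 0, 0], [1, -0.03, 0.02, 0.4, 0, 0, 0], [1, -0.03, 0.02, 0.6, 0, 0, 0], [1, -0.03, 0.02, 0.8, 0, 0, 0], [1, -0.03, 0.02, 0.8, 0, 0, 0]]}}

```text
t: 3.2
ee_pos: [0.4865, 0.151, 0.0971]
orientation: [-2.219, -2.218, 0.006]
contact_force: [-1.4, -1.3, 0.3]
grip_width: 0.0853
gripper_force: 0.0
```

Call:
{"api": "apply_moves", "payload": {"rows": [[1, 0, 0, 0, 0, 0, 0], [1, 0, 0, 0, 0, 0, 0], [1, 0, 0, 0, 0, 0, 0], [1, 0, 0, 0, 0, 0, 0], [1, 0, 0, 0, 0, 0, 0]]}}

```text
t: 3.7
ee_pos: [0.4893, 0.1504, 0.1001]
orientation: [2.222, 2.22, 0.002]
contact_force: [0.7, 0.5, -0.5]
grip_width: 0.0853
gripper_force: 0.0
```

Call:
{"api": "apply_moves", "payload": {"rows": [[1, 0, -0.01, 0.1, 0, 0, 0], [1, 0, -0.01, 0.2, 0, 0, 0], [1, 0, -0.01, 0.24, 0, 0, 0], [1, 0, -0.01, 0.24, 0, 0, 0], [1, 0, -0.01, 0.24, 0, 0, 0]]}}

```text
t: 4.2
ee_pos: [0.4875, 0.1503, 0.0701]
orientation: [-2.222, -2.22, 0.001]
contact_force: [0.3, -0.5, 0.0]
grip_width: 0.0856
gripper_force: 0.0
```

Call:
{"api": "apply_moves", "payload": {"rows": [[0.5, 0, 0, 0, 0, 0, 0], [0.3, 0, 0, 0, 0, 0, 0], [0.2, 0, 0, 0, 0, 0, 0], [0.1, 0, 0, 0, 0, 0, 0], [0, 0, 0, 0, 0, 0, 0]], "grip_force": 40}}

```text
t: 4.7
ee_pos: [0.4877, 0.1503, 0.0707]
orientation: [2.223, 2.22, 0.0]
contact_force: [-0.1, 0.2, -0.5]
grip_width: 0.0124
gripper_force: 0.0
```

Call:
{"api": "apply_moves", "payload": {"rows": [[0, 0, 0, 0, 0, 0, 0], [0, 0, 0, 0, 0, 0, 0], [0, 0, 0, 0, 0, 0, 0], [0, 0, 0, 0, 0, 0, 0], [0, 0, 0, 0, 0, 0, 0]]}}

```text
t: 5.2
ee_pos: [0.4878, 0.1503, 0.0708]
orientation: [2.223, 2.22, 0.0]
contact_force: [-0.9, -0.3, 2.8]
grip_width: 0.0096
gripper_force: 39.1
```

Call:
{"api": "apply_moves", "payload": {"rows": [[0, 0, 0, -0.1, 0, 0, 0], [0, 0, 0, -0.3, 0, 0, 0], [0, 0, 0, -0.5, 0, 0, 0], [0, 0, 0, -0.75, 0, 0, 0], [0, 0, 0, -1, 0, 0, 0]]}}

```text
t: 5.7
ee_pos: [0.4871, 0.1502, 0.1916]
orientation: [-2.222, -2.22, 0.001]
contact_force: [1.1, 0.3, -1.1]
grip_width: 0.0095
gripper_force: 39.1
```

Call:
{"api": "apply_moves", "payload": {"rows": [[0, -0.1, 0, -0.2, 0, 0, 0], [0, -0.3, 0, -0.2, 0, 0, 0], [0, -0.5, 0, -0.2, 0, 0, 0], [0, -0.75, 0.1, -0.2, 0, 0, 0], [0, -1, 0.2, -0.2, 0, 0, 0]]}}

```text
t: 6.2
ee_pos: [0.5114, 0.0295, 0.2151]
orientation: [2.222, 2.221, 0.001]
contact_force: [0.7, 0.1, -1.3]
grip_width: 0.0098
gripper_force: 39.1
```

Call:
{"api": "apply_moves", "payload": {"rows": [[0, -0.25, 0.1, 0, 0, 0, 0], [0, -0.5, 0.2, 0, 0, 0, 0], [0, -0.75, 0.3, 0, 0, 0, 0], [0, -0.9, 0.33, 0, 0, 0, 0], [0, -1, 0.33, 0, 0, 0, 0]]}}

```text
t: 6.7
ee_pos: [0.5509, -0.0909, 0.2145]
orientation: [-2.223, -2.218, 0.0]
contact_force: [-0.1, -0.4, -1.0]
grip_width: 0.0095
gripper_force: 39.1
```

Call:
{"api": "apply_moves", "payload": {"rows": [[0, -0.2, 0, 0, 0, 0, 0], [0, -0.45, 0, 0, 0, 0, 0], [0, -0.7, 0, 0, 0, 0, 0], [0, -0.9, 0, 0, 0, 0, 0], [0, -0.98, 0, 0, 0, 0, 0]]}}

```text
t: 7.2
ee_pos: [0.5503, -0.2084, 0.2146]
orientation: [-2.224, -2.219, 0.0]
contact_force: [-0.0, 0.1, 0.0]
grip_width: 0.0096
gripper_force: 39.1
```

Call:
{"api": "apply_moves", "payload": {"rows": [[0, 0, 0, 0, 0, 0, 0], [0, 0, 0, 0, 0, 0, 0], [0, 0, 0, 0, 0, 0, 0], [0, 0, 0, 0, 0, 0, 0], [0, 0, 0, 0, 0, 0, 0]]}}

```text
t: 7.7
ee_pos: [0.5509, -0.2066, 0.2146]
orientation: [-2.222, -2.221, -0.0]
contact_force: [-0.7, 0.3, -0.8]
grip_width: 0.0096
gripper_force: 39.1
```

```bash
cat > rack.py <<'E'
from h import *
import sys
im,d,W=cloud('wrist'); np.savez('w.npz',im=im,d=d,W=W); cv2.imwrite(f'pics/{sys.argv[1]}.png',im[...,::-1])
s=robot.read_state(); print(s['ee_pos'].round(4),s['orientation'].round(3))
x,y,Z=W[...,0],W[...,1],W[...,2]
m=(x>.45)&(x<.65)&(y<-.05)&(y>-.42)&(Z>.03)&(Z<.065)
q=W[m][:,:2]; print('rack bbox',np.percentile(q,[.5,99.5],axis=0).round(4),len(q))
# any upright punch: bbox mids at heights
for lo,hi in((.07,.09),(.09,.105),(.105,.118),(.118,.13),(.13,.15),(.15,.17),(.17,.19)):
    from scipy import ndimage as nd
    l,k=nd.label((Z>lo)&(Z<hi)&(x>.45)&(x<.65)&(y<-.05)&(y>-.45))
    for i in range(1,k+1):
        if (l==i).sum()>40:
            t=W[l==i]; print(lo,hi,len(t),t.mean(0).round(4),np.ptp(t,axis=0).round(4))
E
python3 rack.py r1
```

```text
[ 0.5509 -0.2067  0.2146] [2.222 2.221 0.   ]
rack bbox [[ 0.5173 -0.3733]
 [ 0.5866 -0.1023]] 6517
0.15 0.17 72 [ 0.552  -0.1998  0.164 ] [0.0151 0.0057 0.0162]
0.17 0.19 302 [ 0.5509 -0.2011  0.1841] [0.0179 0.0156 0.0198]
```

View pics/r1.png

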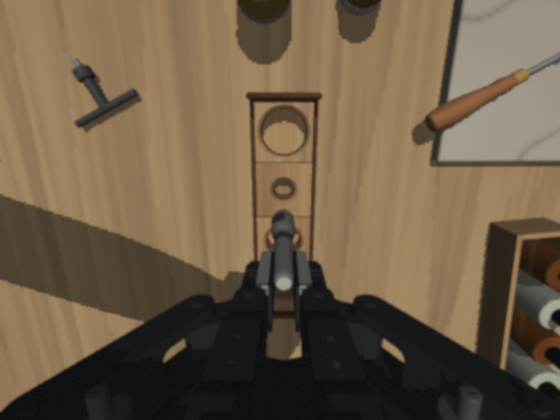

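The wrist view shows bore d at (283,130) and bore a at (284,187), with the held punch upright at (283,240). I'll find the bore centres by intersecting the hole-pixel rays with the block-top plane.

```bash
cat > bores.py <<'E'
from h import *
s=robot.read_state()
def origin(n):
    m=robot.camera_model(n)
    if n!='wrist': return np.array(m['world_from_camera'])[:3,3]
    T=np.eye(4);T[:3,:3]=R.from_rotvec(s['orientation']).as_matrix();T[:3,3]=s['ee_pos'];return (T@m['tool_from_camera'])[:3,3]
for n,f in(('wrist','w'),('top','top'),('scene','scene')):
    W=np.load(f+'.npz')['W']; C=origin(n)
    top=(W[...,2]>.044)&(W[...,2]<.056)&(abs(W[...,0]-.55)<.03)&(W[...,1]<-.1)&(W[...,1]>-.37)
    zt=np.median(W[top][:,2])
    t=(zt-C[2])/(W[...,2]-C[2]); P=C+(W-C)*t[...,None]
    hole=(W[...,2]<zt-.004)
    for b,yc in zip('dacb',(-.1425,-.2075,-.2725,-.3375)):
        m=hole&(abs(P[...,0]-.552)<.0305)&(abs(P[...,1]-yc)<.0305)
        if m.sum()<20: continue
        q=P[m][:,:2].astype(np.float32); (c,r)=cv2.minEnclosingCircle(q)
        print(n,b,'zt',zt.round(4),'mean',q.mean(0).round(4),'circ',np.round(c,4),'r',round(r,4),'bbmid',((q.max(0)+q.min(0))/2).round(4))
E
python3 bores.py
```

```text
wrist d zt 0.0497 mean [ 0.552  -0.1419] circ [ 0.552  -0.1427] r 0.0265 bbmid [ 0.5518 -0.142 ]
wrist a zt 0.0497 mean [ 0.5517 -0.2065] circ [ 0.5521 -0.2071] r 0.0133 bbmid [ 0.5518 -0.2065]
wrist c zt 0.0497 mean [ 0.5514 -0.2718] circ [ 0.5512 -0.2709] r 0.0218 bbmid [ 0.5511 -0.2698]
wrist b zt 0.0497 mean [ 0.5515 -0.3439] circ [ 0.5516 -0.3413] r 0.0126 bbmid [ 0.5517 -0.3435]
top d zt 0.0493 mean [ 0.5507 -0.142 ] circ [ 0.5502 -0.1429] r 0.0265 bbmid [ 0.5509 -0.1428]
top a zt 0.0493 mean [ 0.5526 -0.2081] circ [ 0.5631 -0.216 ] r 0.0277 bbmid [ 0.56   -0.2152]
top c zt 0.0493 mean [ 0.5524 -0.2716] circ [ 0.564  -0.2719] r 0.035 bbmid [ 0.5561 -0.2718]
top b zt 0.0493 mean [ 0.5536 -0.3361] circ [ 0.5662 -0.3362] r 0.0327 bbmid [ 0.5582 -0.3358]
scene d zt 0.0484 mean [ 0.5557 -0.1405] circ [ 0.5555 -0.1404] r 0.0261 bbmid [ 0.5544 -0.1403]
scene a zt 0.0484 mean [ 0.555  -0.2053] circ [ 0.5535 -0.2053] r 0.013 bbmid [ 0.5553 -0.206 ]
scene c zt 0.0484 mean [ 0.555  -0.2704] circ [ 0.5546 -0.2707] r 0.0214 bbmid [ 0.5547 -0.2705]
scene b zt 0.0484 mean [ 0.5548 -0.3356] circ [ 0.554  -0.3362] r 0.0166 bbmid [ 0.5544 -0.3361]
```

Call:
{"api": "apply_moves", "payload": {"rows": [[0, 0, 0.01, 0.2, 0, 0, 0], [0, 0, 0.01, 0.4, 0, 0, 0], [0, 0, 0.01, 0.6, 0, 0, 0], [0, 0, 0.01, 0.8, 0, 0, 0], [0, 0, 0.01, 0.83, 0, 0, 0]]}}

```text
t: 8.25
ee_pos: [0.5498, -0.2058, 0.1112]
orientation: [-2.218, -2.216, 0.003]
contact_force: [-0.4, 0.1, -2.1]
grip_width: 0.0097
gripper_force: 39.1
```

Call:
{"api": "apply_moves", "payload": {"rows": [[0, 0, 0, 0, 0, 0, 0], [0, 0, 0, 0.04, 0, 0, 0], [0, 0, 0, 0.08, 0, 0, 0], [0, 0, 0, 0.12, 0, 0, 0], [0, 0, 0, 0.12, 0, 0, 0]]}}

```text
t: 8.75
ee_pos: [0.5517, -0.2072, 0.1001]
orientation: [-2.222, -2.22, 0.0]
contact_force: [0.3, -0.8, -1.2]
grip_width: 0.0095
gripper_force: 39.1
```

In the bore with no contact force. I'll lower to the seat.

Call:
{"api": "apply_moves", "payload": {"rows": [[0, 0, 0, 0.04, 0, 0, 0], [0, 0, 0, 0.08, 0, 0, 0], [0, 0, 0, 0.12, 0, 0, 0], [0, 0, 0, 0.16, 0, 0, 0], [0, 0, 0, 0.17, 0, 0, 0]]}}

```text
t: 9.25
ee_pos: [0.5515, -0.2071, 0.0791]
orientation: [-2.222, -2.219, 0.001]
contact_force: [-0.4, -0.3, -1.4]
grip_width: 0.01
gripper_force: 39.1
```

Call:
{"api": "apply_moves", "payload": {"rows": [[0, 0, 0, 0.01, 0, 0, 0], [0, 0, 0, 0.02, 0, 0, 0], [0, 0, 0, 0.025, 0, 0, 0], [0, 0, 0, 0.03, 0, 0, 0], [0, 0, 0, 0.03, 0, 0, 0]]}}

```text
t: 9.75
ee_pos: [0.5522, -0.2075, 0.0768]
orientation: [2.222, 2.22, 0.0]
contact_force: [-0.9, -0.3, 0.5]
grip_width: 0.0097
gripper_force: 39.2
```

Call:
{"api": "apply_moves", "payload": {"rows": [[0, 0, 0, 0.004, 0, 0, 0], [0.15, 0, 0, 0.004, 0, 0, 0], [0.25, 0, 0, 0.004, 0, 0, 0], [0.5, 0, 0, 0, 0, 0, 0], [1, 0, 0, 0, 0, 0, 0]]}}

```text
t: 10.25
ee_pos: [0.5521, -0.2074, 0.0766]
orientation: [2.223, 2.22, 0.0]
contact_force: [-0.0, 1.0, 0.8]
grip_width: 0.0495
gripper_force: 0.0
```

Call:
{"api": "apply_moves", "payload": {"rows": [[1, 0, 0, 0, 0, 0, 0], [1, 0, 0, -0.1, 0, 0, 0], [1, 0, 0, -0.3, 0, 0, 0], [1, 0, 0, -0.6, 0, 0, 0], [1, 0, 0, -1, 0, 0, 0]]}}

```text
t: 10.75
ee_pos: [0.5506, -0.2066, 0.1962]
orientation: [-2.22, -2.217, 0.002]
contact_force: [0.3, -0.3, 0.9]
grip_width: 0.0853
gripper_force: 0.0
```

```bash
python3 rack.py r2
```

```text
[ 0.5557 -0.2094  0.2084] [2.213 2.211 0.006]
rack bbox [[ 0.5145 -0.3751]
 [ 0.5882 -0.1027]] 10429
0.07 0.09 68 [ 0.5527 -0.2039  0.0791] [0.0124 0.0078 0.0196]
0.09 0.105 49 [ 0.5525 -0.2037  0.0978] [0.0115 0.0052 0.0146]
0.105 0.118 66 [ 0.5527 -0.2041  0.1132] [0.011  0.0083 0.0127]
0.118 0.13 98 [ 0.5524 -0.2076  0.1199] [0.0097 0.0092 0.004 ]
```

punch_a is seated: its top is at z 0.120 and it stands upright at (0.5525,-0.2075). Next is punch_d at (0.488,0.2205).

Call:
{"api": "apply_moves", "payload": {"rows": [[1, 0.15, -0.05, 0, 0, 0, 0], [1, 0.35, -0.1, 0, 0, 0, 0], [1, 0.55, -0.15, 0, 0, 0, 0], [1, 0.77, -0.2, 0, 0, 0, 0], [1, 1, -0.3, 0, 0, 0, 0]]}}

```text
t: 11.3
ee_pos: [0.515, -0.0856, 0.1956]
orientation: [-2.221, -2.219, 0.001]
contact_force: [-0.0, 0.4, -0.1]
grip_width: 0.0855
gripper_force: 0.0
```

Call:
{"api": "apply_moves", "payload": {"rows": [[1, 0.25, -0.1, 0, 0, 0, 0], [1, 0.5, -0.15, 0, 0, 0, 0], [1, 0.7, -0.2, 0, 0, 0, 0], [1, 0.85, -0.23, 0, 0, 0, 0], [1, 1, -0.23, 0, 0, 0, 0]]}}

```text
t: 11.8
ee_pos: [0.4869, 0.0344, 0.1956]
orientation: [-2.22, -2.22, 0.002]
contact_force: [0.6, 0.4, -0.4]
grip_width: 0.0854
gripper_force: 0.0
```

Call:
{"api": "apply_moves", "payload": {"rows": [[1, 0.2, 0, 0, 0, 0, 0], [1, 0.4, 0, 0, 0, 0, 0], [1, 0.6, 0, 0, 0, 0, 0], [1, 0.8, 0, 0, 0, 0, 0], [1, 1, 0, 0, 0, 0, 0]]}}

```text
t: 12.3
ee_pos: [0.4873, 0.1541, 0.1956]
orientation: [-2.221, -2.22, 0.002]
contact_force: [0.3, 0.0, -0.3]
grip_width: 0.0854
gripper_force: 0.0
```

Call:
{"api": "apply_moves", "payload": {"rows": [[1, 0.2, 0, 0, 0, 0, 0], [1, 0.4, 0, 0, 0, 0, 0], [1, 0.57, 0, 0, 0, 0, 0], [1, 0.57, 0, 0, 0, 0, 0], [1, 0.57, 0, 0, 0, 0, 0]]}}

```text
t: 12.8
ee_pos: [0.4878, 0.2212, 0.1957]
orientation: [-2.221, -2.221, 0.003]
contact_force: [-0.2, 0.3, -0.0]
grip_width: 0.0855
gripper_force: 0.0
```

Call:
{"api": "apply_moves", "payload": {"rows": [[1, 0, 0, 0, 0, 0, 0], [1, 0, 0, 0, 0, 0, 0], [1, 0, 0, 0, 0, 0, 0], [1, 0, 0, 0, 0, 0, 0], [1, 0, 0, 0, 0, 0, 0]]}}

```text
t: 13.3
ee_pos: [0.489, 0.2208, 0.1966]
orientation: [2.223, 2.219, 0.0]
contact_force: [0.3, -0.4, -0.5]
grip_width: 0.0856
gripper_force: 0.0
```

```bash
python3 tall.py w3
```

```text
[0.489  0.2209 0.1966] [2.223 2.22  0.   ]
range x 0.06940305338788505 0.8839670226709185 y -0.1710406905597261 0.4199249449477713
 tall 411 top bbox mid [0.5118 0.3417 0.1174] size [0.0133 0.0141 0.0059] 281
 tall 321 top bbox mid [0.501  0.2841 0.1213] size [0.0148 0.0151 0.0059] 299
 tall 529 top bbox mid [0.4881 0.2205 0.1256] size [0.0165 0.0179 0.006 ] 306
 tall 202 top bbox mid [0.5272 0.0339 0.083 ] size [0.0365 0.0084 0.006 ] 94
```

Call:
{"api": "apply_moves", "payload": {"rows": [[1, 0, 0, 0.2, 0, 0, 0], [1, 0, 0, 0.45, 0, 0, 0], [1, 0, -0.01, 0.7, 0, 0, 0], [1, 0, -0.01, 0.9, 0, 0, 0], [1, 0, -0.01, 1, 0, 0, 0]]}}

```text
t: 13.85
ee_pos: [0.4861, 0.2207, 0.0739]
orientation: [-2.221, -2.219, 0.006]
contact_force: [-0.2, 0.1, -0.5]
grip_width: 0.0849
gripper_force: 0.0
```

Call:
{"api": "apply_moves", "payload": {"rows": [[1, 0, 0, 0.047, 0, 0, 0], [1, 0, 0, 0.047, 0, 0, 0], [0.4, 0, 0, 0.047, 0, 0, 0], [0.3, 0, 0, 0.047, 0, 0, 0], [0.2, 0, 0, 0.047, 0, 0, 0]], "grip_force": 70}}

```text
t: 14.35
ee_pos: [0.4885, 0.2213, 0.0721]
orientation: [2.222, 2.219, 0.003]
contact_force: [-0.4, -0.8, 0.8]
grip_width: 0.0441
gripper_force: 0.0
```

Call:
{"api": "apply_moves", "payload": {"rows": [[0, 0, 0, 0, 0, 0, 0], [0, 0, 0, 0, 0, 0, 0], [0, 0, 0, 0, 0, 0, 0], [0, 0, 0, 0, 0, 0, 0], [0, 0, 0, 0, 0, 0, 0]]}}

```text
t: 14.85
ee_pos: [0.4879, 0.2212, 0.0715]
orientation: [-2.223, -2.22, -0.0]
contact_force: [-2.1, -0.3, 5.6]
grip_width: 0.0159
gripper_force: 68.5
```

Call:
{"api": "apply_moves", "payload": {"rows": [[0, 0, 0, 0, 0, 0, 0], [0, 0, 0, 0, 0, 0, 0], [0, 0, 0, 0, 0, 0, 0], [0, 0, 0, 0, 0, 0, 0], [0, 0, 0, 0, 0, 0, 0]]}}

```text
t: 15.35
ee_pos: [0.4879, 0.2212, 0.0716]
orientation: [2.223, 2.22, 0.0]
contact_force: [-2.3, 0.9, 5.4]
grip_width: 0.0156
gripper_force: 68.5
```

Call:
{"api": "apply_moves", "payload": {"rows": [[0, 0, 0, -0.1, 0, 0, 0], [0, 0, 0, -0.3, 0, 0, 0], [0, 0, 0, -0.5, 0, 0, 0], [0, 0, 0, -0.75, 0, 0, 0], [0, 0, 0, -1, 0, 0, 0]]}}

```text
t: 15.85
ee_pos: [0.4865, 0.2207, 0.1903]
orientation: [-2.222, -2.219, 0.004]
contact_force: [-0.0, 0.3, -4.7]
grip_width: 0.016
gripper_force: 68.9
```

Call:
{"api": "apply_moves", "payload": {"rows": [[0, -0.1, 0, -0.2, 0, 0, 0], [0, -0.3, 0, -0.2, 0, 0, 0], [0, -0.5, 0, -0.2, 0, 0, 0], [0, -0.75, 0.1, -0.2, 0, 0, 0], [0, -1, 0.2, -0.2, 0, 0, 0]]}}

```text
t: 16.35
ee_pos: [0.5107, 0.1002, 0.2137]
orientation: [-2.221, -2.22, 0.002]
contact_force: [0.6, 0.1, -4.2]
grip_width: 0.0158
gripper_force: 68.9
```

Call:
{"api": "apply_moves", "payload": {"rows": [[0, -0.25, 0.1, 0, 0, 0, 0], [0, -0.5, 0.2, 0, 0, 0, 0], [0, -0.75, 0.3, 0, 0, 0, 0], [0, -0.9, 0.33, 0, 0, 0, 0], [0, -1, 0.33, 0, 0, 0, 0]]}}

```text
t: 16.85
ee_pos: [0.5505, -0.0204, 0.2135]
orientation: [-2.223, -2.217, 0.002]
contact_force: [-0.3, -0.2, -4.7]
grip_width: 0.0153
gripper_force: 68.9
```

Call:
{"api": "apply_moves", "payload": {"rows": [[0, -0.2, 0, 0, 0, 0, 0], [0, -0.45, 0, 0, 0, 0, 0], [0, -0.7, 0, 0, 0, 0, 0], [0, -0.9, 0, 0, 0, 0, 0], [0, -1, 0, 0, 0, 0, 0]]}}

```text
t: 17.35
ee_pos: [0.5501, -0.1401, 0.214]
orientation: [-2.223, -2.218, 0.001]
contact_force: [-0.4, 1.3, -4.5]
grip_width: 0.0157
gripper_force: 68.9
```

Call:
{"api": "apply_moves", "payload": {"rows": [[0, -0.02, 0, 0, 0, 0, 0], [0, -0.02, 0, 0, 0, 0, 0], [0, -0.02, 0, 0, 0, 0, 0], [0, -0.02, 0, 0, 0, 0, 0], [0, -0.02, 0, 0, 0, 0, 0]]}}

```text
t: 17.85
ee_pos: [0.551, -0.1405, 0.2149]
orientation: [-2.221, -2.221, -0.0]
contact_force: [0.6, -0.5, -5.1]
grip_width: 0.0158
gripper_force: 68.9
```

```bash
python3 rack.py r3
```

```text
[ 0.551  -0.1407  0.215 ] [-2.222 -2.221 -0.   ]
rack bbox [[ 0.5159 -0.3736]
 [ 0.5885 -0.1016]] 3458
0.15 0.17 140 [ 0.5515 -0.1216  0.1645] [0.0361 0.0094 0.0115]
0.17 0.19 782 [ 0.5551 -0.1288  0.1843] [0.0465 0.0374 0.02  ]
```

View pics/r3.png

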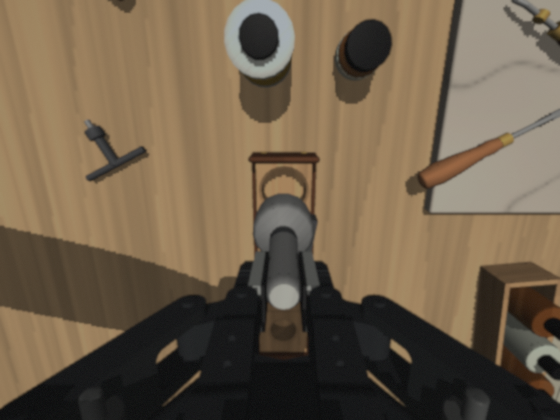

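The punch hangs straight at (285,240) and bore d is at (283,185) beneath it in line. I'll lower it now.

Call:
{"api": "apply_moves", "payload": {"rows": [[0, 0, 0.01, 0.2, 0, 0, 0], [0, -0.01, 0.01, 0.4, 0, 0, 0], [0, -0.01, 0.01, 0.6, 0, 0, 0], [0, -0.01, 0.01, 0.75, 0, 0, 0], [0, -0.01, 0.01, 0.78, 0, 0, 0]]}}

```text
t: 18.4
ee_pos: [0.5502, -0.1414, 0.1183]
orientation: [-2.218, -2.217, 0.003]
contact_force: [0.1, 0.2, -5.8]
grip_width: 0.0158
gripper_force: 68.9
```

Call:
{"api": "apply_moves", "payload": {"rows": [[0, 0, 0, 0, 0, 0, 0], [0, 0, 0, 0.04, 0, 0, 0], [0, 0, 0, 0.08, 0, 0, 0], [0, 0, 0, 0.12, 0, 0, 0], [0, 0, 0, 0.16, 0, 0, 0]]}}

```text
t: 18.9
ee_pos: [0.5523, -0.1426, 0.1021]
orientation: [2.222, 2.22, 0.0]
contact_force: [-0.1, 0.6, -4.1]
grip_width: 0.0156
gripper_force: 69.0
```

Call:
{"api": "apply_moves", "payload": {"rows": [[0, 0, 0, 0.04, 0, 0, 0], [0, 0, 0, 0.08, 0, 0, 0], [0, 0, 0, 0.12, 0, 0, 0], [0, 0, 0, 0.16, 0, 0, 0], [0, 0, 0, 0.16, 0, 0, 0]]}}

```text
t: 19.4
ee_pos: [0.5514, -0.1423, 0.0818]
orientation: [-2.221, -2.219, 0.001]
contact_force: [-0.6, -0.4, -4.4]
grip_width: 0.016
gripper_force: 68.9
```

Call:
{"api": "apply_moves", "payload": {"rows": [[0, 0, 0, 0.01, 0, 0, 0], [0, 0, 0, 0.02, 0, 0, 0], [0, 0, 0, 0.03, 0, 0, 0], [0, 0, 0, 0.035, 0, 0, 0], [0, 0, 0, 0.035, 0, 0, 0]]}}

```text
t: 19.9
ee_pos: [0.5521, -0.1426, 0.0787]
orientation: [-2.223, -2.22, 0.0]
contact_force: [-0.0, 0.7, -3.8]
grip_width: 0.0155
gripper_force: 68.9
```

Call:
{"api": "apply_moves", "payload": {"rows": [[0, 0, 0, 0.003, 0, 0, 0], [0, 0, 0, 0.006, 0, 0, 0], [0, 0, 0, 0.009, 0, 0, 0], [0, 0, 0, 0.01, 0, 0, 0], [0, 0, 0, 0.01, 0, 0, 0]]}}

```text
t: 20.4
ee_pos: [0.5521, -0.1426, 0.0776]
orientation: [2.223, 2.22, -0.0]
contact_force: [0.6, 0.5, -3.2]
grip_width: 0.016
gripper_force: 69.1
```

Call:
{"api": "apply_moves", "payload": {"rows": [[0, 0, 0, 0.003, 0, 0, 0], [0, 0, 0, 0.006, 0, 0, 0], [0, 0, 0, 0.008, 0, 0, 0], [0, 0, 0, 0.008, 0, 0, 0], [0, 0, 0, 0.008, 0, 0, 0]]}}

```text
t: 20.9
ee_pos: [0.5525, -0.1428, 0.0776]
orientation: [2.222, 2.22, 0.0]
contact_force: [-3.9, 1.2, 6.3]
grip_width: 0.0155
gripper_force: 70.1
```

punch_d is seated, since the load reversed to +6 N. I'll release it and go to punch_c.

Call:
{"api": "apply_moves", "payload": {"rows": [[0.2, 0, 0, 0, 0, 0, 0], [0.3, 0, 0, 0, 0, 0, 0], [0.4, 0, 0, 0, 0, 0, 0], [0.6, 0, 0, 0, 0, 0, 0], [1, 0, 0, 0, 0, 0, 0]]}}

```text
t: 21.4
ee_pos: [0.5521, -0.1425, 0.0762]
orientation: [-2.223, -2.22, -0.0]
contact_force: [0.1, -0.4, -0.2]
grip_width: 0.0622
gripper_force: 0.0
```

Call:
{"api": "apply_moves", "payload": {"rows": [[1, 0, 0, 0, 0, 0, 0], [1, 0, 0, -0.1, 0, 0, 0], [1, 0, 0, -0.3, 0, 0, 0], [1, 0, 0, -0.6, 0, 0, 0], [1, 0, 0, -1, 0, 0, 0]]}}

```text
t: 21.9
ee_pos: [0.5507, -0.1419, 0.1963]
orientation: [-2.22, -2.217, 0.002]
contact_force: [0.8, -0.5, 0.3]
grip_width: 0.0853
gripper_force: 0.0
```

```bash
python3 rack.py r4
```

```text
[ 0.556  -0.1442  0.2082] [2.213 2.211 0.008]
rack bbox [[ 0.5171 -0.364 ]
 [ 0.5862 -0.1017]] 9092
0.07 0.09 89 [ 0.553  -0.1363  0.0793] [0.0175 0.009  0.0196]
0.07 0.09 91 [ 0.5526 -0.2033  0.0797] [0.0109 0.0044 0.019 ]
0.09 0.105 65 [ 0.5532 -0.136   0.0976] [0.0162 0.0063 0.0147]
0.09 0.105 75 [ 0.5525 -0.2033  0.0975] [0.0103 0.0036 0.0147]
0.105 0.118 65 [ 0.5525 -0.1361  0.1113] [0.0164 0.0065 0.0121]
0.105 0.118 100 [ 0.5526 -0.2041  0.1126] [0.0118 0.0075 0.0127]
0.118 0.13 90 [ 0.553  -0.1362  0.1251] [0.0166 0.0065 0.0117]
0.118 0.13 76 [ 0.5522 -0.2073  0.1198] [0.0095 0.0089 0.0038]
0.13 0.15 276 [ 0.5527 -0.1426  0.132 ] [0.0161 0.0158 0.0043]
```

Call:
{"api": "apply_moves", "payload": {"rows": [[1, 0.15, -0.05, 0, 0, 0, 0], [1, 0.35, -0.1, 0, 0, 0, 0], [1, 0.55, -0.15, 0, 0, 0, 0], [1, 0.77, -0.2, 0, 0, 0, 0], [1, 1, -0.3, 0, 0, 0, 0]]}}

```text
t: 22.45
ee_pos: [0.5151, -0.0209, 0.1956]
orientation: [-2.222, -2.219, 0.001]
contact_force: [-0.1, 0.0, -0.3]
grip_width: 0.0855
gripper_force: 0.0
```

Call:
{"api": "apply_moves", "payload": {"rows": [[1, 0.25, -0.1, 0, 0, 0, 0], [1, 0.5, -0.13, 0, 0, 0, 0], [1, 0.7, -0.13, 0, 0, 0, 0], [1, 0.85, -0.13, 0, 0, 0, 0], [1, 1, -0.13, 0, 0, 0, 0]]}}

```text
t: 22.95
ee_pos: [0.4993, 0.0991, 0.1957]
orientation: [-2.221, -2.22, 0.002]
contact_force: [-0.3, -0.1, -0.4]
grip_width: 0.0855
gripper_force: 0.0
```

Call:
{"api": "apply_moves", "payload": {"rows": [[1, 0.2, 0, 0, 0, 0, 0], [1, 0.4, 0, 0, 0, 0, 0], [1, 0.6, 0, 0, 0, 0, 0], [1, 0.8, 0, 0, 0, 0, 0], [1, 1, 0, 0, 0, 0, 0]]}}

```text
t: 23.45
ee_pos: [0.4994, 0.2188, 0.1956]
orientation: [-2.221, -2.22, 0.003]
contact_force: [0.4, 0.3, -0.1]
grip_width: 0.0853
gripper_force: 0.0
```

Call:
{"api": "apply_moves", "payload": {"rows": [[1, 0.2, 0, 0, 0, 0, 0], [1, 0.4, 0, 0, 0, 0, 0], [1, 0.55, 0, 0, 0, 0, 0], [1, 0.55, 0, 0, 0, 0, 0], [1, 0.55, 0, 0, 0, 0, 0]]}}

```text
t: 23.95
ee_pos: [0.4999, 0.2835, 0.1957]
orientation: [-2.221, -2.221, 0.003]
contact_force: [0.0, -0.6, 0.7]
grip_width: 0.0856
gripper_force: 0.0
```

Call:
{"api": "apply_moves", "payload": {"rows": [[1, 0, 0, 0, 0, 0, 0], [1, 0, 0, 0, 0, 0, 0], [1, 0, 0, 0, 0, 0, 0], [1, 0, 0, 0, 0, 0, 0], [1, 0, 0, 0, 0, 0, 0]]}}

```text
t: 24.45
ee_pos: [0.5011, 0.2832, 0.1966]
orientation: [-2.223, -2.22, -0.0]
contact_force: [-0.5, 0.4, 1.2]
grip_width: 0.0857
gripper_force: 0.0
```

```bash
python3 tall.py w4
```

```text
[0.5011 0.2833 0.1966] [2.223 2.22  0.   ]
range x 0.0813952335289786 0.8958440355684807 y -0.1079043233747971 0.48215298118741645
 tall 240 top bbox mid [0.5117 0.3419 0.1174] size [0.0134 0.0131 0.006 ] 217
 tall 418 top bbox mid [0.501  0.2843 0.1211] size [0.015  0.0161 0.006 ] 246
```

Call:
{"api": "apply_moves", "payload": {"rows": [[1, 0, 0, 0.2, 0, 0, 0], [1, 0.01, 0, 0.45, 0, 0, 0], [1, 0.01, 0, 0.7, 0, 0, 0], [1, 0.01, 0, 0.9, 0, 0, 0], [1, 0.01, 0, 1, 0, 0, 0]]}}

```text
t: 25.0
ee_pos: [0.4994, 0.2841, 0.0738]
orientation: [-2.221, -2.219, 0.006]
contact_force: [-0.5, 0.1, 0.6]
grip_width: 0.0854
gripper_force: 0.0
```

Call:
{"api": "apply_moves", "payload": {"rows": [[1, 0, 0, 0.047, 0, 0, 0], [1, 0, 0, 0.047, 0, 0, 0], [0.4, 0, 0, 0.047, 0, 0, 0], [0.3, 0, 0, 0.047, 0, 0, 0], [0.2, 0, 0, 0.047, 0, 0, 0]], "grip_force": 60}}

```text
t: 25.5
ee_pos: [0.5018, 0.285, 0.0721]
orientation: [2.222, 2.22, 0.003]
contact_force: [-0.4, -0.4, 0.1]
grip_width: 0.0439
gripper_force: 0.0
```

Call:
{"api": "apply_moves", "payload": {"rows": [[0, 0, 0, 0, 0, 0, 0], [0, 0, 0, 0, 0, 0, 0], [0, 0, 0, 0, 0, 0, 0], [0, 0, 0, 0, 0, 0, 0], [0, 0, 0, 0, 0, 0, 0]]}}

```text
t: 26.0
ee_pos: [0.5012, 0.2849, 0.0715]
orientation: [2.223, 2.22, 0.001]
contact_force: [-1.5, 0.8, 3.0]
grip_width: 0.0136
gripper_force: 58.8
```

Call:
{"api": "apply_moves", "payload": {"rows": [[0, 0, 0, 0, 0, 0, 0], [0, 0, 0, 0, 0, 0, 0], [0, 0, 0, 0, 0, 0, 0], [0, 0, 0, 0, 0, 0, 0], [0, 0, 0, 0, 0, 0, 0]]}}

```text
t: 26.5
ee_pos: [0.5012, 0.2849, 0.0715]
orientation: [2.223, 2.22, 0.001]
contact_force: [-1.4, -0.3, 5.8]
grip_width: 0.0135
gripper_force: 58.9
```

Call:
{"api": "apply_moves", "payload": {"rows": [[0, 0, 0, -0.1, 0, 0, 0], [0, 0, 0, -0.3, 0, 0, 0], [0, 0, 0, -0.5, 0, 0, 0], [0, 0, 0, -0.75, 0, 0, 0], [0, 0, 0, -1, 0, 0, 0]]}}

```text
t: 27.0
ee_pos: [0.5001, 0.2843, 0.1907]
orientation: [-2.222, -2.22, 0.003]
contact_force: [0.3, 0.4, -2.6]
grip_width: 0.0133
gripper_force: 58.9
```

Call:
{"api": "apply_moves", "payload": {"rows": [[0, -0.1, 0, -0.2, 0, 0, 0], [0, -0.3, 0, -0.23, 0, 0, 0], [0, -0.5, 0, -0.23, 0, 0, 0], [0, -0.75, 0.1, -0.23, 0, 0, 0], [0, -1, 0.2, -0.23, 0, 0, 0]]}}

```text
t: 27.5
ee_pos: [0.5242, 0.1637, 0.2177]
orientation: [-2.221, -2.221, 0.002]
contact_force: [-0.2, -0.5, -1.7]
grip_width: 0.0136
gripper_force: 58.9
```

Call:
{"api": "apply_moves", "payload": {"rows": [[0, -0.25, 0.1, 0, 0, 0, 0], [0, -0.5, 0.2, 0, 0, 0, 0], [0, -0.75, 0.22, 0, 0, 0, 0], [0, -0.9, 0.22, 0, 0, 0, 0], [0, -1, 0.22, 0, 0, 0, 0]]}}

```text
t: 28.0
ee_pos: [0.5506, 0.0431, 0.2175]
orientation: [-2.224, -2.218, 0.002]
contact_force: [0.5, 0.1, -2.4]
grip_width: 0.0137
gripper_force: 59.0
```

Call:
{"api": "apply_moves", "payload": {"rows": [[0, -0.2, 0, 0, 0, 0, 0], [0, -0.4, 0, 0, 0, 0, 0], [0, -0.6, 0, 0, 0, 0, 0], [0, -0.8, 0, 0, 0, 0, 0], [0, -1, 0, 0, 0, 0, 0]]}}

```text
t: 28.5
ee_pos: [0.5505, -0.0757, 0.2179]
orientation: [-2.221, -2.22, 0.0]
contact_force: [1.2, 0.2, -2.6]
grip_width: 0.0138
gripper_force: 58.9
```

Call:
{"api": "apply_moves", "payload": {"rows": [[0, -0.2, 0, 0, 0, 0, 0], [0, -0.4, 0, 0, 0, 0, 0], [0, -0.6, 0, 0, 0, 0, 0], [0, -0.8, 0, 0, 0, 0, 0], [0, -1, 0, 0, 0, 0, 0]]}}

```text
t: 29.0
ee_pos: [0.5505, -0.1957, 0.2178]
orientation: [-2.221, -2.22, 0.0]
contact_force: [0.5, 0.3, -2.7]
grip_width: 0.014
gripper_force: 58.9
```

Call:
{"api": "apply_moves", "payload": {"rows": [[0, -0.2, 0, 0, 0, 0, 0], [0, -0.4, 0, 0, 0, 0, 0], [0, -0.6, 0, 0, 0, 0, 0], [0, -0.64, 0, 0, 0, 0, 0], [0, -0.64, 0, 0, 0, 0, 0]]}}

```text
t: 29.5
ee_pos: [0.5505, -0.2722, 0.2178]
orientation: [-2.223, -2.218, -0.0]
contact_force: [-0.8, -0.4, -2.8]
grip_width: 0.0132
gripper_force: 58.9
```

Call:
{"api": "apply_moves", "payload": {"rows": [[0, 0, 0, 0, 0, 0, 0], [0, 0, 0, 0, 0, 0, 0], [0, 0, 0, 0, 0, 0, 0], [0, 0, 0, 0, 0, 0, 0], [0, 0, 0, 0, 0, 0, 0]]}}

```text
t: 30.0
ee_pos: [0.5509, -0.2718, 0.2187]
orientation: [2.222, 2.221, 0.0]
contact_force: [-0.3, 0.9, -2.6]
grip_width: 0.0136
gripper_force: 58.9
```

```bash
python3 rack.py r5; python3 bores.py | grep wrist
```

```text
[ 0.5508 -0.2719  0.2186] [2.222 2.22  0.   ]
rack bbox [[ 0.5164 -0.3489]
 [ 0.5878 -0.1025]] 9068
0.07 0.09 66 [ 0.5527 -0.1512  0.0794] [0.0166 0.0063 0.0194]
0.09 0.105 47 [ 0.5528 -0.1514  0.0976] [0.0156 0.005  0.0149]
0.105 0.118 45 [ 0.5526 -0.1515  0.1116] [0.0147 0.0042 0.0128]
0.118 0.13 86 [ 0.5523 -0.1505  0.126 ] [0.017  0.0086 0.0119]
0.118 0.13 102 [ 0.5526 -0.2082  0.12  ] [0.0098 0.0104 0.0047]
0.13 0.15 389 [ 0.5528 -0.1439  0.1321] [0.0165 0.017  0.0043]
0.15 0.17 49 [ 0.5535 -0.2554  0.1662] [0.0159 0.0036 0.0131]
0.17 0.19 290 [ 0.5509 -0.2575  0.1813] [0.0375 0.0164 0.0199]
wrist d zt 0.0499 mean [ 0.5466 -0.1436] circ [ 0.5523 -0.1429] r 0.0265 bbmid [ 0.5524 -0.143 ]
wrist a zt 0.0499 mean [ 0.5509 -0.2062] circ [ 0.5519 -0.2076] r 0.0131 bbmid [ 0.5519 -0.2074]
wrist c zt 0.0499 mean [ 0.5514 -0.2687] circ [ 0.5516 -0.2712] r 0.0219 bbmid [ 0.5512 -0.2686]
```

Call:
{"api": "apply_moves", "payload": {"rows": [[0, 0, 0.01, 0.2, 0, 0, 0], [0, 0, 0.01, 0.4, 0, 0, 0], [0, 0, 0.01, 0.6, 0, 0, 0], [0, 0, 0.01, 0.78, 0, 0, 0], [0, 0, 0.01, 0.81, 0, 0, 0]]}}

```text
t: 30.55
ee_pos: [0.5499, -0.2707, 0.1176]
orientation: [-2.218, -2.215, 0.002]
contact_force: [-0.8, 0.3, -3.0]
grip_width: 0.0135
gripper_force: 58.9
```

Call:
{"api": "apply_moves", "payload": {"rows": [[0, 0, 0, 0, 0, 0, 0], [0, 0, 0, 0.04, 0, 0, 0], [0, 0, 0, 0.08, 0, 0, 0], [0, 0, 0, 0.12, 0, 0, 0], [0, 0, 0, 0.16, 0, 0, 0]]}}

```text
t: 31.05
ee_pos: [0.5521, -0.2723, 0.1022]
orientation: [2.222, 2.22, 0.0]
contact_force: [0.1, 1.2, -3.5]
grip_width: 0.0133
gripper_force: 58.9
```

Call:
{"api": "apply_moves", "payload": {"rows": [[0, 0, 0, 0.04, 0, 0, 0], [0, 0, 0, 0.08, 0, 0, 0], [0, 0, 0, 0.12, 0, 0, 0], [0, 0, 0, 0.15, 0, 0, 0], [0, 0, 0, 0.16, 0, 0, 0]]}}

```text
t: 31.55
ee_pos: [0.5516, -0.272, 0.0822]
orientation: [-2.222, -2.219, 0.0]
contact_force: [-0.2, 0.7, -3.3]
grip_width: 0.0137
gripper_force: 58.9
```

Call:
{"api": "apply_moves", "payload": {"rows": [[0, 0, 0, 0.01, 0, 0, 0], [0, 0, 0, 0.02, 0, 0, 0], [0, 0, 0, 0.03, 0, 0, 0], [0, 0, 0, 0.035, 0, 0, 0], [0, 0, 0, 0.035, 0, 0, 0]]}}

```text
t: 32.05
ee_pos: [0.5519, -0.2721, 0.0787]
orientation: [-2.223, -2.22, 0.0]
contact_force: [0.0, 0.2, -2.4]
grip_width: 0.0139
gripper_force: 58.9
```

Call:
{"api": "apply_moves", "payload": {"rows": [[0, 0, 0, 0.004, 0, 0, 0], [0, 0, 0, 0.008, 0, 0, 0], [0, 0, 0, 0.01, 0, 0, 0], [0, 0, 0, 0.01, 0, 0, 0], [0, 0, 0, 0.01, 0, 0, 0]]}}

```text
t: 32.55
ee_pos: [0.552, -0.2722, 0.0776]
orientation: [2.223, 2.22, -0.0]
contact_force: [0.1, -0.1, -2.3]
grip_width: 0.0137
gripper_force: 59.1
```

Call:
{"api": "apply_moves", "payload": {"rows": [[0, 0, 0, 0.003, 0, 0, 0], [0, 0, 0, 0.006, 0, 0, 0], [0, 0, 0, 0.008, 0, 0, 0], [0, 0, 0, 0.008, 0, 0, 0], [0, 0, 0, 0.008, 0, 0, 0]]}}

```text
t: 33.05
ee_pos: [0.5523, -0.2725, 0.0775]
orientation: [2.222, 2.219, 0.0]
contact_force: [-1.7, 1.4, 4.7]
grip_width: 0.0132
gripper_force: 59.8
```

punch_c is seated. I'll release it and go to punch_b.

Call:
{"api": "apply_moves", "payload": {"rows": [[0.2, 0, 0, 0, 0, 0, 0], [0.3, 0, 0, 0, 0, 0, 0], [0.4, 0, 0, 0, 0, 0, 0], [0.6, 0, 0, 0, 0, 0, 0], [1, 0, 0, 0, 0, 0, 0]]}}

```text
t: 33.55
ee_pos: [0.5519, -0.2721, 0.0763]
orientation: [-2.223, -2.22, -0.0]
contact_force: [0.5, -0.0, 0.2]
grip_width: 0.062
gripper_force: 0.0
```

Call:
{"api": "apply_moves", "payload": {"rows": [[1, 0, 0, 0, 0, 0, 0], [1, 0, 0, -0.1, 0, 0, 0], [1, 0, 0, -0.3, 0, 0, 0], [1, 0, 0, -0.6, 0, 0, 0], [1, 0, 0, -1, 0, 0, 0]]}}

```text
t: 34.05
ee_pos: [0.5507, -0.2713, 0.1961]
orientation: [-2.22, -2.217, 0.001]
contact_force: [1.6, -0.0, -1.0]
grip_width: 0.0855
gripper_force: 0.0
```

```bash
python3 rack.py r6 | grep -v '0.0[79] '
```

```text
[ 0.5555 -0.2745  0.2086] [2.212 2.21  0.004]
rack bbox [[ 0.5151 -0.3747]
 [ 0.5881 -0.1037]] 13964
0.105 0.118 64 [ 0.5527 -0.1513  0.1116] [0.0159 0.0057 0.0129]
0.105 0.118 63 [ 0.5524 -0.2665  0.1117] [0.0146 0.0062 0.0129]
0.118 0.13 103 [ 0.5523 -0.1507  0.1257] [0.0166 0.0083 0.0118]
0.118 0.13 122 [ 0.5525 -0.2081  0.1198] [0.0098 0.0103 0.0038]
0.118 0.13 285 [ 0.5528 -0.2715  0.1267] [0.0149 0.0158 0.0114]
0.13 0.15 468 [ 0.5529 -0.144   0.132 ] [0.0165 0.0171 0.0043]
```

Call:
{"api": "apply_moves", "payload": {"rows": [[1, 0.15, 0, 0, 0, 0, 0], [1, 0.35, 0, 0, 0, 0, 0], [1, 0.55, 0, 0, 0, 0, 0], [1, 0.77, 0, 0, 0, 0, 0], [1, 1, 0, 0, 0, 0, 0]]}}

```text
t: 34.6
ee_pos: [0.5512, -0.1503, 0.1956]
orientation: [-2.221, -2.219, 0.001]
contact_force: [-0.6, 0.6, 0.2]
grip_width: 0.0853
gripper_force: 0.0
```

Call:
{"api": "apply_moves", "payload": {"rows": [[1, 0.2, 0, 0, 0, 0, 0], [1, 0.4, -0.05, 0, 0, 0, 0], [1, 0.6, -0.1, 0, 0, 0, 0], [1, 0.8, -0.15, 0, 0, 0, 0], [1, 1, -0.2, 0, 0, 0, 0]]}}

```text
t: 35.1
ee_pos: [0.5269, -0.0303, 0.1956]
orientation: [-2.221, -2.219, 0.001]
contact_force: [0.9, 0.8, 0.5]
grip_width: 0.0855
gripper_force: 0.0
```

Call:
{"api": "apply_moves", "payload": {"rows": [[1, 0.2, -0.05, 0, 0, 0, 0], [1, 0.4, -0.1, 0, 0, 0, 0], [1, 0.6, -0.14, 0, 0, 0, 0], [1, 0.8, -0.14, 0, 0, 0, 0], [1, 1, -0.14, 0, 0, 0, 0]]}}

```text
t: 35.6
ee_pos: [0.5102, 0.0895, 0.1957]
orientation: [-2.221, -2.22, 0.002]
contact_force: [-0.2, -0.5, -0.0]
grip_width: 0.0857
gripper_force: 0.0
```

Call:
{"api": "apply_moves", "payload": {"rows": [[1, 0.2, 0, 0, 0, 0, 0], [1, 0.4, 0, 0, 0, 0, 0], [1, 0.6, 0, 0, 0, 0, 0], [1, 0.8, 0, 0, 0, 0, 0], [1, 1, 0, 0, 0, 0, 0]]}}

```text
t: 36.1
ee_pos: [0.5103, 0.2093, 0.1956]
orientation: [-2.221, -2.22, 0.002]
contact_force: [-1.0, -0.3, -0.8]
grip_width: 0.0851
gripper_force: 0.0
```

Call:
{"api": "apply_moves", "payload": {"rows": [[1, 0.2, 0, 0, 0, 0, 0], [1, 0.4, 0, 0, 0, 0, 0], [1, 0.6, 0, 0, 0, 0, 0], [1, 0.8, 0, 0, 0, 0, 0], [1, 1, 0, 0, 0, 0, 0]]}}

```text
t: 36.6
ee_pos: [0.5104, 0.3291, 0.1955]
orientation: [-2.221, -2.22, 0.003]
contact_force: [0.0, -0.3, 0.1]
grip_width: 0.0854
gripper_force: 0.0
```

Call:
{"api": "apply_moves", "payload": {"rows": [[1, 0.12, 0, 0, 0, 0, 0], [1, 0.12, 0, 0, 0, 0, 0], [1, 0.12, 0, 0, 0, 0, 0], [1, 0.12, 0, 0, 0, 0, 0], [1, 0.12, 0, 0, 0, 0, 0]]}}

```text
t: 37.1
ee_pos: [0.512, 0.3414, 0.1966]
orientation: [2.224, 2.219, -0.0]
contact_force: [0.1, 0.9, 0.6]
grip_width: 0.0854
gripper_force: 0.0
```

```bash
python3 tall.py w5
```

```text
[0.512  0.3414 0.1966] [ 2.224  2.219 -0.   ]
range x 0.09047265417241795 0.904732798295965 y -0.049519041649530804 0.540453602911184
 tall 1050 top bbox mid [0.7184 0.4987 0.1079] size [0.0079 0.0065 0.0058] 43
 tall 314 top bbox mid [0.5115 0.3417 0.1168] size [0.0125 0.0135 0.006 ] 177
```

Call:
{"api": "apply_moves", "payload": {"rows": [[1, 0, 0, 0.2, 0, 0, 0], [1, 0, 0, 0.45, 0, 0, 0], [1, 0, 0, 0.7, 0, 0, 0], [1, 0, 0, 0.9, 0, 0, 0], [1, 0, 0, 1, 0, 0, 0]]}}

```text
t: 37.65
ee_pos: [0.5105, 0.341, 0.0738]
orientation: [-2.223, -2.218, 0.006]
contact_force: [0.3, -0.0, -0.1]
grip_width: 0.0854
gripper_force: 0.0
```

Call:
{"api": "apply_moves", "payload": {"rows": [[1, 0, 0, 0.047, 0, 0, 0], [1, 0, 0, 0.047, 0, 0, 0], [0.4, 0, 0, 0.047, 0, 0, 0], [0.3, 0, 0, 0.047, 0, 0, 0], [0.2, 0, 0, 0.047, 0, 0, 0]], "grip_force": 50}}

```text
t: 38.15
ee_pos: [0.5126, 0.3426, 0.0722]
orientation: [2.222, 2.22, 0.003]
contact_force: [-0.4, -0.5, -0.1]
grip_width: 0.044
gripper_force: 0.0
```

Call:
{"api": "apply_moves", "payload": {"rows": [[0, 0, 0, 0, 0, 0, 0], [0, 0, 0, 0, 0, 0, 0], [0, 0, 0, 0, 0, 0, 0], [0, 0, 0, 0, 0, 0, 0], [0, 0, 0, 0, 0, 0, 0]]}}

```text
t: 38.65
ee_pos: [0.512, 0.3425, 0.0714]
orientation: [2.223, 2.22, 0.001]
contact_force: [-0.8, -0.1, 3.9]
grip_width: 0.0118
gripper_force: 48.9
```

Call:
{"api": "apply_moves", "payload": {"rows": [[0, 0, 0, 0, 0, 0, 0], [0, 0, 0, 0, 0, 0, 0], [0, 0, 0, 0, 0, 0, 0], [0, 0, 0, 0, 0, 0, 0], [0, 0, 0, 0, 0, 0, 0]]}}

```text
t: 39.15
ee_pos: [0.5121, 0.3425, 0.0714]
orientation: [2.223, 2.22, 0.001]
contact_force: [-0.3, -0.1, 6.2]
grip_width: 0.0114
gripper_force: 49.1
```

Call:
{"api": "apply_moves", "payload": {"rows": [[0, 0, 0, -0.1, 0, 0, 0], [0, 0, 0, -0.3, 0, 0, 0], [0, 0, 0, -0.5, 0, 0, 0], [0, 0, 0, -0.75, 0, 0, 0], [0, 0, 0, -1, 0, 0, 0]]}}

```text
t: 39.65
ee_pos: [0.5111, 0.3418, 0.1908]
orientation: [-2.222, -2.22, 0.003]
contact_force: [0.2, -0.2, -1.6]
grip_width: 0.0118
gripper_force: 49.0
```

Call:
{"api": "apply_moves", "payload": {"rows": [[0, -0.1, 0, -0.2, 0, 0, 0], [0, -0.3, 0, -0.23, 0, 0, 0], [0, -0.5, 0, -0.23, 0, 0, 0], [0, -0.75, 0.1, -0.23, 0, 0, 0], [0, -1, 0.2, -0.23, 0, 0, 0]]}}

```text
t: 40.15
ee_pos: [0.5352, 0.2212, 0.2179]
orientation: [-2.222, -2.221, 0.001]
contact_force: [1.2, 0.4, -1.7]
grip_width: 0.0116
gripper_force: 49.0
```

Call:
{"api": "apply_moves", "payload": {"rows": [[0, -0.25, 0.1, 0, 0, 0, 0], [0, -0.5, 0.13, 0, 0, 0, 0], [0, -0.7, 0.13, 0, 0, 0, 0], [0, -0.85, 0.13, 0, 0, 0, 0], [0, -1, 0.13, 0, 0, 0, 0]]}}

```text
t: 40.65
ee_pos: [0.5506, 0.101, 0.2176]
orientation: [-2.223, -2.219, 0.002]
contact_force: [-0.8, -0.1, -1.5]
grip_width: 0.0118
gripper_force: 49.0
```

Call:
{"api": "apply_moves", "payload": {"rows": [[0, -0.2, 0, 0, 0, 0, 0], [0, -0.4, 0, 0, 0, 0, 0], [0, -0.6, 0, 0, 0, 0, 0], [0, -0.8, 0, 0, 0, 0, 0], [0, -1, 0, 0, 0, 0, 0]]}}

```text
t: 41.15
ee_pos: [0.5504, -0.0188, 0.2177]
orientation: [-2.222, -2.219, 0.001]
contact_force: [1.3, -0.3, -0.7]
grip_width: 0.0117
gripper_force: 49.0
```

Call:
{"api": "apply_moves", "payload": {"rows": [[0, -0.2, 0, 0, 0, 0, 0], [0, -0.4, 0, 0, 0, 0, 0], [0, -0.6, 0, 0, 0, 0, 0], [0, -0.8, 0, 0, 0, 0, 0], [0, -1, 0, 0, 0, 0, 0]]}}

```text
t: 41.65
ee_pos: [0.5502, -0.1387, 0.2177]
orientation: [-2.222, -2.219, 0.001]
contact_force: [1.0, 0.7, -1.7]
grip_width: 0.0119
gripper_force: 49.0
```

Call:
{"api": "apply_moves", "payload": {"rows": [[0, -0.2, 0, 0, 0, 0, 0], [0, -0.4, 0, 0, 0, 0, 0], [0, -0.6, 0, 0, 0, 0, 0], [0, -0.8, 0, 0, 0, 0, 0], [0, -1, 0, 0, 0, 0, 0]]}}

```text
t: 42.15
ee_pos: [0.5501, -0.2586, 0.2176]
orientation: [-2.222, -2.219, 0.001]
contact_force: [-0.2, 0.5, -1.5]
grip_width: 0.0114
gripper_force: 49.0
```

Call:
{"api": "apply_moves", "payload": {"rows": [[0, -0.2, 0, 0, 0, 0, 0], [0, -0.4, 0, 0, 0, 0, 0], [0, -0.6, 0, 0, 0, 0, 0], [0, -0.66, 0, 0, 0, 0, 0], [0, -0.66, 0, 0, 0, 0, 0]]}}

```text
t: 42.65
ee_pos: [0.5501, -0.3374, 0.2176]
orientation: [-2.223, -2.217, 0.0]
contact_force: [1.1, 0.2, -0.2]
grip_width: 0.0112
gripper_force: 49.0
```

Call:
{"api": "apply_moves", "payload": {"rows": [[0, 0, 0, 0, 0, 0, 0], [0, 0, 0, 0, 0, 0, 0], [0, 0, 0, 0, 0, 0, 0], [0, 0, 0, 0, 0, 0, 0], [0, 0, 0, 0, 0, 0, 0]]}}

```text
t: 43.15
ee_pos: [0.5508, -0.3365, 0.2186]
orientation: [2.222, 2.221, 0.0]
contact_force: [0.7, -0.3, -1.3]
grip_width: 0.0115
gripper_force: 49.0
```

```bash
python3 rack.py r7 | tail -3; python3 bores.py | grep wrist
```

```text
0.118 0.13 260 [ 0.5528 -0.2728  0.1275] [0.0149 0.0151 0.0084]
0.15 0.17 66 [ 0.5502 -0.3257  0.1663] [0.0225 0.007  0.0113]
0.17 0.19 265 [ 0.5522 -0.3267  0.1806] [0.0286 0.0113 0.0199]
wrist d zt 0.0499 mean [ 0.5465 -0.1603] circ [ 0.552  -0.1485] r 0.0252 bbmid [ 0.552  -0.1583]
wrist a zt 0.0499 mean [ 0.5505 -0.2108] circ [ 0.5516 -0.2082] r 0.013 bbmid [ 0.5519 -0.2091]
wrist c zt 0.0499 mean [ 0.5491 -0.271 ] circ [ 0.5512 -0.2722] r 0.0218 bbmid [ 0.5512 -0.2724]
wrist b zt 0.0499 mean [ 0.5511 -0.3363] circ [ 0.551  -0.3369] r 0.0176 bbmid [ 0.5511 -0.3369]
```

Bore b now measures (0.551,-0.337) and the TCP is in line. I'll lower.

Call:
{"api": "apply_moves", "payload": {"rows": [[0, 0, 0, 0.2, 0, 0, 0], [0, 0, 0, 0.4, 0, 0, 0], [0, 0, 0, 0.6, 0, 0, 0], [0, 0, 0, 0.78, 0, 0, 0], [0, 0, 0, 0.81, 0, 0, 0]]}}

```text
t: 43.7
ee_pos: [0.5488, -0.3354, 0.1175]
orientation: [-2.218, -2.215, 0.001]
contact_force: [-0.2, -0.2, -1.7]
grip_width: 0.0114
gripper_force: 49.0
```

Call:
{"api": "apply_moves", "payload": {"rows": [[0, 0, 0, 0, 0, 0, 0], [0, 0, 0, 0.04, 0, 0, 0], [0, 0, 0, 0.08, 0, 0, 0], [0, 0, 0, 0.12, 0, 0, 0], [0, 0, 0, 0.16, 0, 0, 0]]}}

```text
t: 44.2
ee_pos: [0.5509, -0.3371, 0.1022]
orientation: [2.222, 2.22, 0.0]
contact_force: [0.2, 0.3, -1.5]
grip_width: 0.0116
gripper_force: 49.0
```

Call:
{"api": "apply_moves", "payload": {"rows": [[0, 0, 0, 0.04, 0, 0, 0], [0, 0, 0, 0.08, 0, 0, 0], [0, 0, 0, 0.12, 0, 0, 0], [0, 0, 0, 0.15, 0, 0, 0], [0, 0, 0, 0.16, 0, 0, 0]]}}

```text
t: 44.7
ee_pos: [0.5504, -0.3368, 0.0821]
orientation: [-2.222, -2.219, 0.0]
contact_force: [0.6, -0.3, -0.6]
grip_width: 0.012
gripper_force: 49.0
```

Call:
{"api": "apply_moves", "payload": {"rows": [[0, 0, 0, 0.01, 0, 0, 0], [0, 0, 0, 0.02, 0, 0, 0], [0, 0, 0, 0.03, 0, 0, 0], [0, 0, 0, 0.035, 0, 0, 0], [0, 0, 0, 0.04, 0, 0, 0]]}}

```text
t: 45.2
ee_pos: [0.5507, -0.337, 0.0781]
orientation: [2.223, 2.22, -0.0]
contact_force: [-0.5, -0.4, -1.5]
grip_width: 0.0113
gripper_force: 49.0
```

Call:
{"api": "apply_moves", "payload": {"rows": [[0, 0, 0, 0.003, 0, 0, 0], [0, 0, 0, 0.006, 0, 0, 0], [0, 0, 0, 0.008, 0, 0, 0], [0, 0, 0, 0.008, 0, 0, 0], [0, 0, 0, 0.008, 0, 0, 0]]}}

```text
t: 45.7
ee_pos: [0.5508, -0.3371, 0.0775]
orientation: [2.222, 2.22, -0.0]
contact_force: [-0.3, 0.2, 0.8]
grip_width: 0.0115
gripper_force: 49.2
```

Call:
{"api": "apply_moves", "payload": {"rows": [[0, 0, 0, 0.003, 0, 0, 0], [0, 0, 0, 0.003, 0, 0, 0], [0.2, 0, 0, 0.003, 0, 0, 0], [0.4, 0, 0, 0, 0, 0, 0], [0.6, 0, 0, 0, 0, 0, 0]]}}

```text
t: 46.2
ee_pos: [0.5507, -0.3369, 0.077]
orientation: [-2.223, -2.22, -0.0]
contact_force: [0.1, -0.1, 0.8]
grip_width: 0.0452
gripper_force: 0.0
```

Call:
{"api": "apply_moves", "payload": {"rows": [[1, 0, 0, 0, 0, 0, 0], [1, 0, 0, 0, 0, 0, 0], [1, 0, 0, -0.2, 0, 0, 0], [1, 0, 0, -0.5, 0, 0, 0], [1, 0, 0, -0.9, 0, 0, 0]]}}

```text
t: 46.7
ee_pos: [0.5492, -0.3358, 0.1832]
orientation: [-2.218, -2.216, 0.001]
contact_force: [1.0, 0.1, 0.4]
grip_width: 0.0854
gripper_force: 0.0
```

Call:
{"api": "apply_moves", "payload": {"rows": [[1, 0, 0, -0.2, 0, 0, 0], [1, 0, 0, -0.4, 0, 0, 0], [1, 0, 0, -0.4, 0, 0, 0], [1, 0, 0, -0.4, 0, 0, 0], [1, 0, 0, -0.4, 0, 0, 0]]}}

```text
t: 47.2
ee_pos: [0.5498, -0.3363, 0.2305]
orientation: [-2.22, -2.217, 0.001]
contact_force: [0.5, -0.5, 0.2]
grip_width: 0.0853
gripper_force: 0.0
```

```bash
python3 rack.py r8 | grep -v '0.0[79] '
```

```text
[ 0.5498 -0.3362  0.2304] [-2.22  -2.217  0.   ]
rack bbox [[ 0.5185 -0.3763]
 [ 0.5838 -0.1439]] 11098
0.118 0.13 237 [ 0.5527 -0.2729  0.1274] [0.0146 0.015  0.0117]
0.118 0.13 157 [ 0.551  -0.3367  0.1231] [0.0129 0.0131 0.0079]
```

View pics/r8.png

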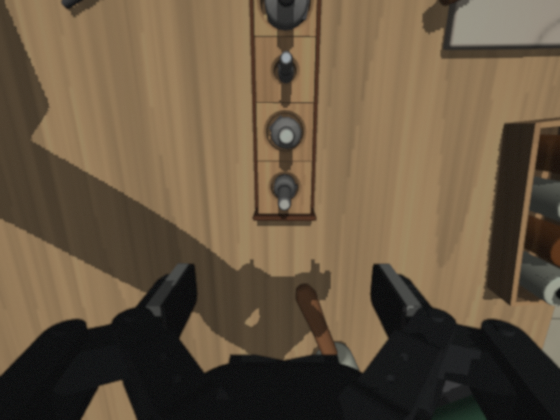

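All four punches stand upright and centred in their blocks: d (286,5), a (286,68), c (286,132) and b (285,190). Their tops are at the seated heights and the gripper is clear.

```bash
python3 -c "
from cell import robot; print(robot.job_done())"
```

```text
the job is handed in; nothing more can be done
None
```

All four punches are in their matching bores, upright and fully down; the tin and jar were never touched, and the job is handed in (about 47 s used; no verdict was returned).

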